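Slide a flush shutter open and seat a test token

ROBOT

A 6-joint arm with a two-finger parallel gripper is mounted at the origin on the work surface. World frame = base frame: x ahead of the robot, y to its left, z up, the work surface at z = 0. Lengths are in m, angles in rad, forces in N, time in s.
With the tool pointing down it reaches from about 0.25 to 0.775 m from the base axis. Payload 4 kg.
Tool frame: the origin (TCP) lies midway between the tips of the shut fingers; the grasp point (between the pads) lies 19 mm behind it; z points along the fingers, y is the line along which they close (so a half turn about z gives the same grasp; the last joint's range is limited). The gripper opens to 94 mm and grips with 3 to 60 N. Pads are 16 mm wide; open, the fingers measure 119 mm over their backs; the gripper's body (75 mm by 177 mm) begins 78 mm behind the grasp point.
Start: joints at [-1.25, 0.087, 1.371, -0, 1.684, -0.103], TCP at [0.226, -0.501, 0.206] pointing down, gripper open.
Joint ranges: [-3.1, 3.1], [-0.76, 2.03], [0.27, 2.55], [-1.08, 4.22], [0.17, 2.65], [-2.57, 2.57]. Speed limits (rad/s): [2.79, 2.79, 3.14, 3.14, 3.14, 3.14].

INTERFACE

Orientations are given as [roll, pitch, yaw] about the fixed x, y, z axes, in that order (R = Rz(yaw) Ry(pitch) Rx(roll)).
In Python, from bench import get_obs, snapshot, close_job gives the robot as it stands. The module is installed in compiled form; this text tells all that it offers.
- The arm moves only by the tool drive_tool, never from a script. Its argument "commands" is a list of rows, each a list of 6 numbers: the shift along the tool's x, y, z in units of 0.04 m (1.0 is 0.04 m), then the turn, a rotation vector about the tool's x, y, z in units of 0.1 rad (1.0 is 0.1 rad). In form: [[dx, dy, dz, wx, wy, wz], ...]. A call has 1 to 20 rows; each row shifts and turns the commanded pose from where the row before left it, along the tool's axes as they then stand; what a row does not reach is not made up. A row lasts 1/8 s, in which the tool goes at most 62.5 mm and 10.7 degrees, less where a joint would pass 70% of its speed; a pose out of reach is approached as far as the arm can. A call with a number of a shift or a turn outside -1 to 1 is refused whole. A call with a gripper value outside its range is refused whole. "gripper" is the closure, from 0 (fully open) to 1 (shut), set as the call begins (left out, the last holds). The fingers move at their own pace and stop on an object; the grip force is fixed at half the most. Time passes only in rows, so rows that do not move let the fingers close. It gives the time, the measured TCP pose, the force, the opening and the grip force at its end, in the units of the state.
- get_obs(): the state, without advancing time (a new reading comes with each control period).
- snapshot(name): name is "scene" or "top" or "wrist"; returns a dict with "image" (420x560x3 uint8, blue, green, red), "range_z" (420x560 float32, m along the optical axis (not along the pixel's ray), 0 where there is no reading), "fx", "fy", "cx", "cy" (pixels), "k1" (the pictures are not rectified: a ray, as slopes to the right and down, at radius r is drawn at 1 + k1 r^2 times it, then the intrinsics apply), "rvec" (rotation vector, rad) and "tvec" (3), from world to camera coordinates, as OpenCV has them. Camera axes: x right, y down, z forward; pixel columns grow to the right and rows downward; lengths in m; the calibration is good to about 2 mm. A picture is of the moment at which its call begins.
- close_job(): hands the job in; it is judged then, once.
The state is a dict: "time": time; "joint_positions": joint angles; "qvel": joint speeds; "joint_torque": joint torques, N m; "tool_pos": TCP position; "ee_rot": TCP orientation; "wrist_force": force on the tool from outside, world axes, zero at the start; "wrist_torque": the same for the moment, N m; "width": finger opening in m; "finger_force": force on a finger pad.
Only numpy, scipy, OpenCV 4.12 (cv2) and the standard library are available. Lean on these libraries where they do the work, as an engineer would, in place of code of your own. Each camera call takes 0.05 s, during which the arm holds its last target. There are 200 camera calls.

TASK

Slide the flush, handle-less metal shutter of the coin tube cabinet fully open by pressing down on it and dragging it, then set the copper test token from the black stand flat and centred on the round sensor post in the well that the shutter uncovers. Press gently: the gripper must never push on the cabinet or its shutter with more than 18 N. Leave the shutter open and the other things on the counter where they are.

Things in the scene. Friction and masses are not known exactly. Their poses are not given: they have to be found in the camera images.
- cabinet: Clear acrylic coin tube cabinet with black rim, lying on its back, fixed: 114 (x) x 252 (y) x 62 (z) mm; origin at the centre of its underside, z up. Inside the rim the opening is 90 x 240 mm. Its -y half is a well (floor 8 mm above the worktop) covered by the closed shutter; its +y half is a black deck (38 mm above the worktop) over which the shutter slides to open.
- shutter (a joint): Travel of the shutter along the cabinet's +y, m: 0 closed (over the well), 0.12 fully open (stop). A bare metal plate without handle, 88 (x) x 118 (y) x 5 mm, sunk in the opening, on leaf springs: it sinks about 1 mm per 9 N pressed. Its drag is about 5 to 6 N; press with about 10 N so that the fingertips do not slip. It stays where it is left.
- closed_point (a point): Point on the cabinet above the middle of the closed shutter, level with the rim's top, 62 mm above the worktop; cabinet axes. The track hangs on adjusting screws set differently on every unit: the unpressed metal lies anywhere from 0 to 15 mm below the rim here, and rises or falls evenly by up to 7.5 mm on the way to open. This is not measured: feel for it and keep feeling.
- open_point (a point): Point on the cabinet above the middle of the fully open shutter, level with the rim's top, 120 mm along the cabinet's +y from closed_point. The unpressed metal lies 0 to 15 mm below the rim here.
- seat (a point): Centre of the top of the sensor post, black with a brass face, 26 mm across, 28 mm tall on the well's floor; top 36 mm above the worktop, 26 mm below the rim. From its axis it is 45 mm to the walls on the x sides, 58 mm to the end wall and, with the shutter open, 62 mm to the shutter.
- token_mid (a point): Centre (half-way up) of the copper test token, a disc 30 mm across and 6 mm thick, 35 g, z its axis. It lies flat on the stand.
- stand: Black rubber stand, fixed: foot 56 mm across and 4 mm high, post 20 mm across, top 24 mm above the worktop. Origin at the centre of its underside.
- tray: Yellow fixed tray 75 x 130 x 18 mm with three spare copper tokens, not needed. Origin at the centre of its underside.
- faceplate: Silver die-cast changer faceplate, 120 x 75 x 16 mm, loose; leave alone. Origin at the centre of its underside.
- cashlid: Blue plastic cashbox lid, 150 x 110 x 26 mm, loose; leave alone. Origin at the centre of its underside.
- puller: Chrome spring loop puller, 141 mm long along x, 12 mm thick, loose; leave alone. Origin under the middle of its shaft.
There are look-alikes about, which are no part of the job. Leave any yellow look-alike of the part that bears token_mid alone.

How it is judged:
By the outcome, as a careful person would: the job done as asked, in the order asked, and still so for the second after the job is handed in, with the robot touching nothing.
It also fails if it takes over 64 s, if anything falls off the work surface, if the arm or the gripper's body presses on something with over 40 N, if the wrist force passes 120 N, or if a joint passes its speed limit or range.

## Working session

There is one attempt and no reset: what is moved stays moved. The work goes in short steps, Python scripts to look and compute and a tool call to move; the robot and the scene stay as the last step left them, time stands still between calls to the robot, and variables do not carry over. Pictures are saved under pics/ and viewed, at most 10 in all, crops included, and the job is handed in when it is done.

Besides the shell and the picture viewer there is one more tool, called by a JSON object that holds its "name" and its "arguments", one argument or row to a line. drive_tool: Moves the arm, as the interface text tells. Its arguments: {"type":"object","properties":{"commands":{"type":"array"},"gripper":{"type":"number"}},"required":["commands"]}

```bash
mkdir -p pics
cat > h.py <<'E'
import numpy as np, cv2, pickle
from bench import get_obs, snapshot
def grab(n,tag):
    s=snapshot(n); cv2.imwrite(f'pics/{tag}.png',s['image']); pickle.dump(s,open(f'{tag}.pkl','wb')); return s
def load(tag): return pickle.load(open(f'{tag}.pkl','rb'))
def ray(s,u,v):
    K=np.array([[s['fx'],0,s['cx']],[0,s['fy'],s['cy']],[0,0,1]])
    R=cv2.Rodrigues(np.array(s['rvec'],float))[0]; t=np.array(s['tvec'],float).ravel()
    p=cv2.undistortPoints(np.array([[[u,v]]],float),K,np.array([s['k1'],0,0,0,0.]))[0,0]
    return -R.T@t, R.T@np.array([p[0],p[1],1.])
def onz(s,u,v,z):
    o,d=ray(s,u,v); return o+d*(z-o[2])/d[2]
def depth(s,u,v):
    o,d=ray(s,u,v); return o+d*float(s['range_z'][int(v),int(u)])
def obs():
    o=get_obs(); print({k:np.round(o[k],4).tolist() for k in('time','tool_pos','ee_rot','wrist_force','width','finger_force')}); return o
E
python3 - <<'E'
from h import *
a=grab('top','top0'); b=grab('scene','scene0')
obs()
o,d=ray(a,280,210);print(o,d)
E
```

```text
{'time': 0.1, 'tool_pos': [0.226, -0.5009, 0.2044], 'ee_rot': [-3.1396, -0.0002, 0.4238], 'wrist_force': [-0.5219, 1.0897, 0.7241], 'width': 0.0943, 'finger_force': 0.0}
[0.50923101 0.0502951  1.19088861] [ 0.09872448 -0.00939261 -0.99519857]
```

View pics/top0.png

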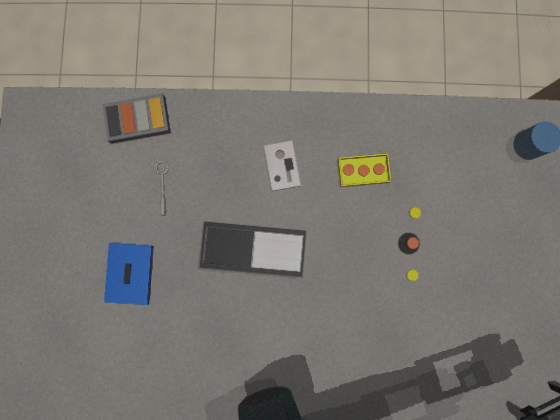

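View pics/scene0.png

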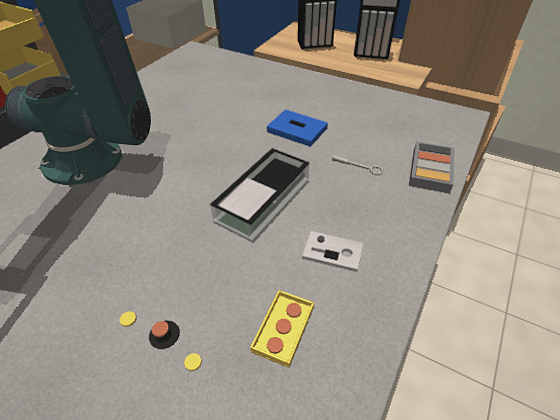

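The top view shows the cabinet at (203,222)–(302,276) with its bright shutter on the right half. Copper discs: one on the black stand at (413,243), three in the yellow tray (348–379,170). Yellow discs lie at (415,213) and (413,275). The one on the black stand fits token_mid; I'll confirm it in a crop and measure.

Run:
```python
from h import *
a=load('top0'); b=load('scene0')
im=a['image'];g=cv2.cvtColor(im,cv2.COLOR_BGR2HSV)
# rim
m=cv2.inRange(g,(0,0,0),(179,255,75)); m[:200]=0;m[300:]=0;m[:,:185]=0;m[:,325:]=0
c=max(cv2.findContours(m,0,2)[0],key=cv2.contourArea); r=cv2.minAreaRect(c); print('rim',r)
P=np.array([onz(a,*p,0.062) for p in cv2.boxPoints(r)]); print(P.round(4), np.linalg.norm(np.diff(P,axis=0),axis=1)); print('centre',P.mean(0))
# shutter
m=cv2.inRange(g,(0,0,170),(179,40,255)); m[:215]=0;m[300:]=0;m[:,:185]=0;m[:,325:]=0
c=max(cv2.findContours(m,0,2)[0],key=cv2.contourArea); r=cv2.minAreaRect(c); print('shut',r,onz(a,*r[0],.055))
# token
for s,roi in((a,(225,260,400,430)),(b,(310,350,145,180))):
    h=cv2.cvtColor(s['image'],cv2.COLOR_BGR2HSV); m=cv2.inRange(h,(0,90,60),(14,255,255)); k=np.zeros_like(m);k[roi[0]:roi[1],roi[2]:roi[3]]=1;m*=k
    c=max(cv2.findContours(m,0,2)[0],key=cv2.contourArea);M=cv2.moments(c);u,v=M['m10']/M['m00'],M['m01']/M['m00']
    print('tok',u,v,cv2.contourArea(c),onz(s,u,v,.03),onz(s,u,v,.028),depth(s,u,v))
for p in((225,245),(278,252)): print(depth(a,*p))
cv2.imwrite('pics/crop0.png',np.hstack([cv2.resize(a['image'][200:290,370:460],(400,400)),cv2.resize(b['image'][290:380,110:200],(400,400))]))
```

```text
rim ((252.47132873535156, 248.81558227539062), (102.66752624511719, 46.08269119262695), 5.194429397583008)
[[ 0.477   0.2327  0.062 ]
 [ 0.5891  0.2266  0.062 ]
 [ 0.5724 -0.0243  0.062 ]
 [ 0.4607 -0.0163  0.062 ]] [0.11226733 0.2514178  0.11195823]
centre [0.52477015 0.1046694  0.062     ]
shut ((276.9595642089844, 250.92471313476562), (47.214927673339844, 34.3682975769043), 5.440332412719727) [0.52101739 0.04467823 0.055     ]
tok 412.54761904761904 242.53333333333333 105.0 [ 0.55017994 -0.29669921  0.03      ] [ 0.55025048 -0.29729702  0.028     ] [ 0.55021268 -0.29697665  0.0290718 ]
tok 159.7847222222222 328.6432291666667 192.0 [ 0.55351492 -0.29887692  0.03      ] [ 0.55240303 -0.29825327  0.028     ] [ 0.55311769 -0.29865412  0.02928549]
[0.53276232 0.17453494 0.03594729]
[0.51844368 0.04207485 0.05597476]
```

View pics/crop0.png

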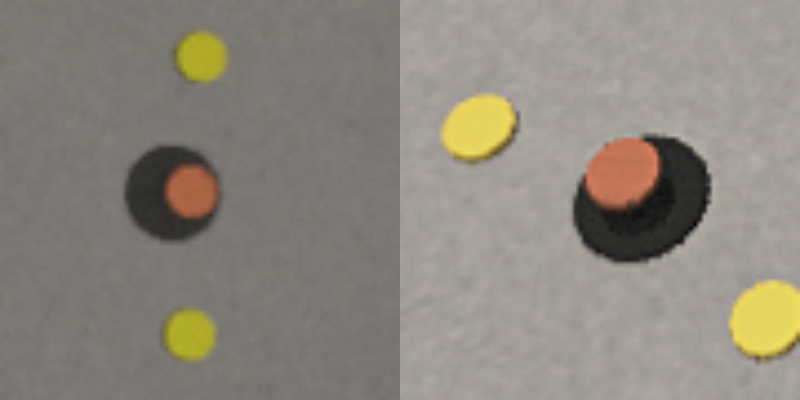

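Confirmed: the copper disc sits on the black stand, and the yellow ones lie bare on the worktop. The cabinet yaw is about -0.066, and the rim measures 112 x 251 mm, which matches the given size. Closed point is (0.521,0.045), token (0.552,-0.298). Next: turn to the cabinet axes and go over the shutter.

{"name": "drive_tool", "arguments": {
  "commands": [
    [0,0,0,0,0,0.98],
    [0,0,0,0,0,0.98],
    [0,0,0,0,0,0.98],
    [0,0,0,0,0,0.98],
    [0,0,0,0,0,0.98],
    [0.43,-0.94,0,0,0,0],
    [0.43,-0.94,0,0,0,0],
    [0.43,-0.94,0,0,0,0],
    [0.43,-0.94,0,0,0,0],
    [0.43,-0.94,0,0,0,0],
    [0.43,-0.94,0,0,0,0],
    [0.43,-0.94,0,0,0,0],
    [0.43,-0.94,0,0,0,0],
    [0.43,-0.94,0,0,0,0],
    [0.43,-0.94,0,0,0,0],
    [0.43,-0.94,0,0,0,0],
    [0.43,-0.94,0,0,0,0],
    [0.43,-0.94,0,0,0,0],
    [0.43,-0.94,0,0,0,0],
    [0.43,-0.94,0,0,0,0]
  ],
  "gripper": 1
}}

```text
time: 2.6
tool_pos: [0.5211, 0.0456, 0.2049]
ee_rot: [3.141, 0.001, -0.066]
wrist_force: [0.0, -1.4, 0.3]
width: 0.0005
finger_force: 0.0
```

{"name": "drive_tool", "arguments": {
  "commands": [
    [0,0,0.8,0,0,0],
    [0,0,0.8,0,0,0],
    [0,0,0.8,0,0,0],
    [0,0,0.6,0,0,0],
    [0,0,0.3,0,0,0],
    [0,0,0,0,0,0],
    [0,0,0,0,0,0]
  ]
}}

```text
time: 3.48
tool_pos: [0.5218, 0.0443, 0.0747]
ee_rot: [-3.142, -0.002, -0.066]
wrist_force: [0.4, -0.8, 0.7]
width: 0.0001
finger_force: 0.0
```

{"name": "drive_tool", "arguments": {
  "commands": [
    [0,0,0.15,0,0,0],
    [0,0,0.1,0,0,0],
    [0,0,0.08,0,0,0],
    [0,0,0,0,0,0],
    [0,0,0,0,0,0]
  ]
}}

```text
time: 4.1
tool_pos: [0.521, 0.0443, 0.0603]
ee_rot: [3.142, -0.0, -0.066]
wrist_force: [0.2, 0.1, 0.3]
width: 0.0009
finger_force: 0.0
```

{"name": "drive_tool", "arguments": {
  "commands": [
    [0,0,0.025,0,0,0],
    [0,0,0,0,0,0],
    [0,0,0,0,0,0]
  ]
}}

```text
time: 4.47
tool_pos: [0.5209, 0.0443, 0.0593]
ee_rot: [3.142, -0.0, -0.066]
wrist_force: [0.7, 1.2, -0.0]
width: 0.0004
finger_force: 0.0
```

{"name": "drive_tool", "arguments": {
  "commands": [
    [0,0,0.02,0,0,0],
    [0,0,0,0,0,0],
    [0,0,0,0,0,0]
  ]
}}

```text
time: 4.85
tool_pos: [0.5209, 0.0443, 0.0584]
ee_rot: [3.142, 0.0, -0.066]
wrist_force: [0.5, -0.2, -0.4]
width: 0.0005
finger_force: 0.0
```

{"name": "drive_tool", "arguments": {
  "commands": [
    [0,0,0.02,0,0,0],
    [0,0,0,0,0,0],
    [0,0,0,0,0,0]
  ]
}}

```text
time: 5.22
tool_pos: [0.5209, 0.0443, 0.0577]
ee_rot: [3.142, -0.0, -0.066]
wrist_force: [-0.1, 0.3, -0.3]
width: 0.0003
finger_force: 0.0
```

{"name": "drive_tool", "arguments": {
  "commands": [
    [0,0,0.02,0,0,0],
    [0,0,0,0,0,0],
    [0,0,0,0,0,0]
  ]
}}

```text
time: 5.6
tool_pos: [0.5209, 0.0443, 0.0569]
ee_rot: [3.142, -0.0, -0.066]
wrist_force: [0.2, 0.3, 0.3]
width: 0.0007
finger_force: 0.0
```

```bash
python3 -c "
from h import *
obs()"
```

```text
{'time': 5.6, 'tool_pos': [0.5209, 0.0443, 0.0569], 'ee_rot': [3.1415, -0.0001, -0.0662], 'wrist_force': [0.2196, 0.2998, 0.2712], 'width': 0.0007, 'finger_force': 0.0}
```

{"name": "drive_tool", "arguments": {
  "commands": [
    [0,0,0.02,0,0,0],
    [0,0,0,0,0,0],
    [0,0,0,0,0,0]
  ]
}}

```text
time: 5.98
tool_pos: [0.5209, 0.0443, 0.0561]
ee_rot: [3.142, -0.0, -0.066]
wrist_force: [-0.0, -0.5, -0.0]
width: 0.0008
finger_force: 0.0
```

{"name": "drive_tool", "arguments": {
  "commands": [
    [0,0,0.02,0,0,0],
    [0,0,0,0,0,0],
    [0,0,0,0,0,0]
  ]
}}

```text
time: 6.35
tool_pos: [0.5209, 0.0443, 0.0552]
ee_rot: [3.142, 0.0, -0.066]
wrist_force: [-0.6, 0.1, -0.4]
width: 0.0005
finger_force: 0.0
```

{"name": "drive_tool", "arguments": {
  "commands": [
    [0,0,0.02,0,0,0],
    [0,0,0,0,0,0],
    [0,0,0,0,0,0]
  ]
}}

```text
time: 6.72
tool_pos: [0.521, 0.0443, 0.0548]
ee_rot: [3.142, -0.0, -0.066]
wrist_force: [-1.0, 0.1, 3.3]
width: 0.0007
finger_force: 1.2
```

{"name": "drive_tool", "arguments": {
  "commands": [
    [0,0,0.02,0,0,0],
    [0,0,0,0,0,0],
    [0,0,0,0,0,0]
  ]
}}

```text
time: 7.1
tool_pos: [0.5211, 0.0443, 0.0544]
ee_rot: [3.141, -0.001, -0.066]
wrist_force: [-1.3, 0.2, 5.9]
width: 0.0006
finger_force: 2.6
```

{"name": "drive_tool", "arguments": {
  "commands": [
    [0,0,0.035,0,0,0],
    [0,0,0,0,0,0],
    [0,0,0,0,0,0]
  ]
}}

```text
time: 7.48
tool_pos: [0.5211, 0.0443, 0.0539]
ee_rot: [3.141, -0.001, -0.066]
wrist_force: [-3.6, 0.7, 8.6]
width: 0.0006
finger_force: 4.4
```

{"name": "drive_tool", "arguments": {
  "commands": [
    [0,0,0.025,0,0,0],
    [0,-0.1,0,0,0,0],
    [0,-0.1,0,0,0,0],
    [0,-0.1,0,0,0,0],
    [0,-0.1,0,0,0,0],
    [0,0,0,0,0,0]
  ]
}}

```text
time: 8.22
tool_pos: [0.5222, 0.0586, 0.0538]
ee_rot: [3.138, -0.001, -0.066]
wrist_force: [-4.8, -4.5, 12.4]
width: 0.0005
finger_force: 6.4
```

{"name": "drive_tool", "arguments": {
  "commands": [
    [-0.01,-0.1,-0.006,0,0,0],
    [-0.01,-0.1,-0.006,0,0,0],
    [0,-0.1,-0.006,0,0,0],
    [0,-0.1,-0.006,0,0,0],
    [0,0,0,0,0,0]
  ]
}}

```text
time: 8.85
tool_pos: [0.5232, 0.0746, 0.0545]
ee_rot: [3.138, -0.003, -0.066]
wrist_force: [-3.3, -4.1, 11.1]
width: 0.0006
finger_force: 5.3
```

{"name": "drive_tool", "arguments": {
  "commands": [
    [-0.005,-0.12,-0.005,0,0,0],
    [-0.005,-0.12,-0.005,0,0,0],
    [-0.005,-0.12,-0.005,0,0,0],
    [0,-0.12,-0.005,0,0,0],
    [0,-0.12,-0.005,0,0,0],
    [0,0,0,0,0,0]
  ]
}}

```text
time: 9.6
tool_pos: [0.5247, 0.0987, 0.0554]
ee_rot: [3.138, -0.004, -0.066]
wrist_force: [-2.2, -3.4, 8.5]
width: 0.0006
finger_force: 4.5
```

Run:
```python
from h import *
grab('scene','scene1'); a=grab('top','top1')
s=load('scene1')
cv2.imwrite('pics/c1.png',np.hstack([cv2.resize(s['image'][130:250,190:330],(400,343)),cv2.resize(a['image'][190:310,180:320],(400,343))]))
```

```text
(no output)
```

View pics/c1.png

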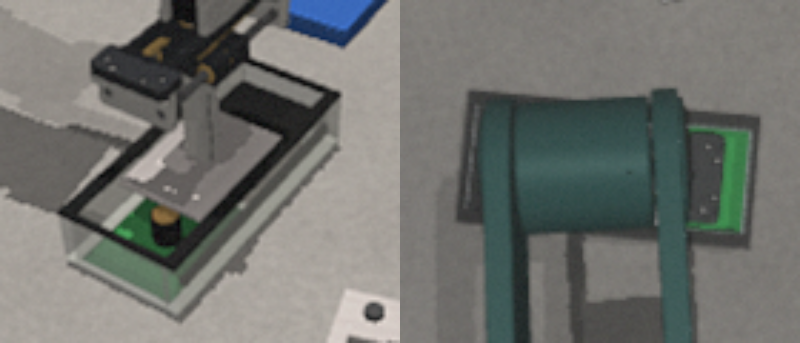

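The shutter (left crop about (195,165)) is moving with the fingers and is nearly half open. I'll press a little more and go on.

{"name": "drive_tool", "arguments": {
  "commands": [
    [0,0,0.02,0,0,0],
    [-0.004,-0.12,-0.003,0,0,0],
    [-0.004,-0.12,-0.003,0,0,0],
    [-0.004,-0.12,-0.003,0,0,0],
    [-0.004,-0.12,-0.003,0,0,0],
    [-0.004,-0.12,-0.003,0,0,0],
    [0,0,0,0,0,0]
  ]
}}

```text
time: 10.58
tool_pos: [0.5263, 0.1228, 0.0559]
ee_rot: [3.139, -0.006, -0.066]
wrist_force: [-0.1, -3.5, 10.2]
width: 0.0003
finger_force: 5.2
```

{"name": "drive_tool", "arguments": {
  "commands": [
    [0,-0.12,-0.003,0,0,0],
    [0,-0.12,-0.003,0,0,0],
    [0,-0.12,-0.003,0,0,0],
    [0,-0.12,-0.003,0,0,0],
    [0,-0.12,-0.003,0,0,0],
    [0,0,0,0,0,0]
  ]
}}

```text
time: 11.32
tool_pos: [0.5279, 0.1469, 0.0565]
ee_rot: [3.139, -0.006, -0.066]
wrist_force: [-0.9, -4.1, 9.2]
width: 0.0003
finger_force: 5.2
```

{"name": "drive_tool", "arguments": {
  "commands": [
    [0,-0.1,-0.002,0,0,0],
    [0,-0.1,-0.002,0,0,0],
    [0,-0.1,-0.002,0,0,0],
    [0,-0.08,-0.001,0,0,0],
    [0,0,0,0,0,0]
  ]
}}

```text
time: 11.95
tool_pos: [0.5289, 0.1619, 0.0568]
ee_rot: [3.139, -0.006, -0.066]
wrist_force: [-0.1, -4.4, 10.9]
width: 0.0002
finger_force: 5.4
```

{"name": "drive_tool", "arguments": {
  "commands": [
    [0,-0.05,0,0,0,0],
    [0,-0.03,0,0,0,0],
    [0,0,0,0,0,0]
  ]
}}

```text
time: 12.32
tool_pos: [0.529, 0.1635, 0.0568]
ee_rot: [3.136, -0.006, -0.067]
wrist_force: [-1.9, -7.9, 11.6]
width: 0.0004
finger_force: 5.7
```

{"name": "drive_tool", "arguments": {
  "commands": [
    [0,-0.015,0,0,0,0],
    [0,0,0,0,0,0],
    [0,0.04,-0.1,0,0,0],
    [0,0,-0.8,0,0,0],
    [0,0,-0.9,0,0,0],
    [0,0,-0.9,0,0,0],
    [0,0,-0.9,0,0,0],
    [0.11,0.95,0,0,0,0],
    [0.11,0.95,0,0,0,0],
    [0.11,0.95,0,0,0,0],
    [0.11,0.95,0,0,0,0],
    [0.11,0.95,0,0,0,0],
    [0.11,0.95,0,0,0,0],
    [0.11,0.95,0,0,0,0],
    [0.11,0.95,0,0,0,0],
    [0.11,0.95,0,0,0,0],
    [0.11,0.95,0,0,0,0],
    [0.11,0.95,0,0,0,0],
    [0.11,0.95,0,0,0,0]
  ]
}}

```text
time: 14.7
tool_pos: [0.5493, -0.2937, 0.1968]
ee_rot: [-3.14, 0.001, -0.066]
wrist_force: [0.6, -0.4, 0.2]
width: 0.0004
finger_force: 0.0
```

{"name": "drive_tool", "arguments": {
  "commands": [
    [0,0,0,0,0,0],
    [0,0,0,0,0,0],
    [0,0,0,0,0,0]
  ],
  "gripper": 0
}}

```text
time: 15.08
tool_pos: [0.5495, -0.2916, 0.1979]
ee_rot: [-3.141, -0.0, -0.065]
wrist_force: [0.2, -0.4, -0.2]
width: 0.0267
finger_force: 0.0
```

Run:
```python
from h import *
w=grab('wrist','wrist1'); a=grab('top','top1'); s=grab('scene','scene1'); obs()
cv2.imwrite('pics/c2.png',np.hstack([cv2.resize(w['image'],(400,300)),cv2.resize(a['image'][195:305,180:325],(400,300))]))
h=cv2.cvtColor(w['image'],cv2.COLOR_BGR2HSV); m=cv2.inRange(h,(0,90,50),(16,255,255))
for c in cv2.findContours(m,0,2)[0]:
    if cv2.contourArea(c)>200:
        e=cv2.minEnclosingCircle(c); print('cop',e,onz(w,*e[0],.03),depth(w,*e[0]))
# brass post
h=cv2.cvtColor(a['image'],cv2.COLOR_BGR2HSV); m=cv2.inRange(h,(12,90,70),(32,255,255)); m[:220]=0;m[280:]=0;m[:,:245]=0;m[:,310:]=0
for c in cv2.findContours(m,0,2)[0]:
    M=cv2.moments(c)
    if M['m00']>20: u,v=M['m10']/M['m00'],M['m01']/M['m00']; print('brass top',M['m00'],u,v,onz(a,u,v,.036))
h=cv2.cvtColor(s['image'],cv2.COLOR_BGR2HSV); m=cv2.inRange(h,(8,90,70),(32,255,255)); m[:170]=0;m[250:]=0;m[:,:205]=0;m[:,310:]=0
for c in cv2.findContours(m,0,2)[0]:
    M=cv2.moments(c)
    if M['m00']>10: u,v=M['m10']/M['m00'],M['m01']/M['m00']; print('brass sc',M['m00'],u,v,onz(s,u,v,.036))
```

```text
{'time': 15.225, 'tool_pos': [0.5495, -0.2919, 0.1982], 'ee_rot': [3.1415, -0.0005, -0.0649], 'wrist_force': [-0.6644, -0.4156, 0.9442], 'width': 0.0387, 'finger_force': 0.0}
cop ((294.68182373046875, 195.40908813476562), 14.594474792480469) [ 0.5499478  -0.29937634  0.03      ] [ 0.55002587 -0.29937373  0.03036521]
cop ((196.0, 3.2857143878936768), 15.355748176574707) [ 0.73174918 -0.22122577  0.03      ] [ 0.7379021  -0.21689673  0.01012831]
cop ((154.2872314453125, 10.28723430633545), 16.804201126098633) [ 0.72855679 -0.18287167  0.03      ] [ 0.73446714 -0.17641384  0.01032779]
cop ((114.0, 11.0), 17.80459213256836) [ 0.73022666 -0.14651226  0.03      ] [ 0.7361476  -0.13811427  0.01060291]
brass top 55.0 277.93636363636364 250.96363636363637 [0.52117659 0.04214956 0.036     ]
brass sc 48.0 247.48958333333334 204.6875 [0.52335142 0.04186343 0.036     ]
```

View pics/c2.png

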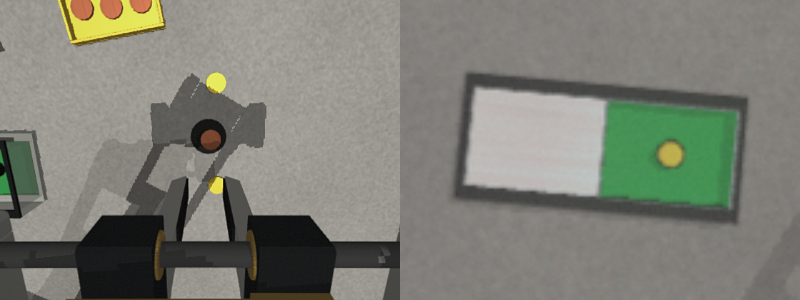

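The shutter lies against the left rim (right crop, (540,140)), fully open. The brass post is at (670,155), about (0.522,0.042). In the left crop the token is at (210,140) ahead of the fingers. Descending towards it.

{"name": "drive_tool", "arguments": {
  "commands": [
    [0.05,0.15,0.6,0,0,0],
    [0,0,0.8,0,0,0],
    [0,0,0.8,0,0,0],
    [0,0,0.5,0,0,0],
    [0,0,0,0,0,0],
    [0,0,0,0,0,0]
  ]
}}

```text
time: 15.98
tool_pos: [0.5516, -0.2991, 0.0913]
ee_rot: [3.141, -0.002, -0.066]
wrist_force: [-0.5, 0.4, 0.3]
width: 0.0937
finger_force: 0.0
```

Run:
```python
from h import *
w=grab('wrist','wrist2'); obs()
h=cv2.cvtColor(w['image'],cv2.COLOR_BGR2HSV); m=cv2.inRange(h,(0,90,40),(16,255,255))
for c in cv2.findContours(m,0,2)[0]:
    if cv2.contourArea(c)>300:
        e=cv2.minEnclosingCircle(c); f=cv2.fitEllipse(c); print('cop',e,f,onz(w,*f[0],.03),depth(w,*e[0]))
```

```text
{'time': 16.025, 'tool_pos': [0.5518, -0.2993, 0.0918], 'ee_rot': [3.1401, -0.0026, -0.0658], 'wrist_force': [-0.8337, -0.5117, -0.2251], 'width': 0.0935, 'finger_force': 0.0}
cop ((287.52252197265625, 228.6066131591797), 20.446949005126953) ((287.4472351074219, 228.64633178710938), (39.323890686035156, 39.4511604309082), 5.9925642013549805) [ 0.5502458  -0.29937125  0.03      ] [ 0.55045549 -0.29944022  0.03058119]
```

{"name": "drive_tool", "arguments": {
  "commands": [
    [-0.035,0,0.5,0,0,0],
    [0,0,0.6,0,0,0],
    [0,0,0.5,0,0,0],
    [0,0,0.34,0,0,0],
    [0,0,0,0,0,0],
    [0,0,0,0,0,0]
  ]
}}

```text
time: 16.77
tool_pos: [0.5501, -0.2993, 0.0133]
ee_rot: [3.141, -0.001, -0.066]
wrist_force: [-0.8, -0.1, -0.2]
width: 0.0941
finger_force: 0.0
```

{"name": "drive_tool", "arguments": {
  "commands": [
    [0,0,0,0,0,0],
    [0,0,0,0,0,0],
    [0,0,0,0,0,0],
    [0,0,0,0,0,0],
    [0,0,0,0,0,0],
    [0,0,0,0,0,0],
    [0,0,0,0,0,0],
    [0,0,0,0,0,0]
  ],
  "gripper": 1
}}

```text
time: 17.77
tool_pos: [0.5495, -0.2989, 0.0123]
ee_rot: [3.142, -0.0, -0.066]
wrist_force: [-0.9, -0.1, -0.2]
width: 0.0288
finger_force: 30.0
```

{"name": "drive_tool", "arguments": {
  "commands": [
    [0,0,-0.25,0,0,0],
    [0,0,-0.8,0,0,0],
    [0,0,-0.9,0,0,0],
    [0,0,-0.9,0,0,0],
    [0,0,-0.4,0,0,0],
    [-0.2,-0.84,0,0,0,0],
    [-0.2,-0.84,0,0,0,0],
    [-0.2,-0.84,0,0,0,0],
    [-0.2,-0.84,0,0,0,0],
    [-0.2,-0.84,0,0,0,0],
    [-0.2,-0.84,0,0,0,0],
    [-0.2,-0.84,0,0,0,0],
    [-0.2,-0.84,0,0,0,0],
    [-0.2,-0.84,0,0,0,0],
    [-0.2,-0.84,0,0,0,0],
    [0,0,0,0,0,0],
    [0,0,0,0,0,0],
    [0,0,0,0,0,0]
  ]
}}

```text
time: 20.02
tool_pos: [0.492, 0.0406, 0.1421]
ee_rot: [3.141, 0.0, -0.068]
wrist_force: [0.1, -0.5, -0.4]
width: 0.0284
finger_force: 30.0
```

Run:
```python
from h import *
w=grab('wrist','wrist3'); obs()
h=cv2.cvtColor(w['image'],cv2.COLOR_BGR2HSV)
for n,lo,hi in(('cop',(0,90,40),(14,255,255)),('brass',(15,80,60),(32,255,255))):
  for c in cv2.findContours(cv2.inRange(h,lo,hi),0,2)[0]:
    if cv2.contourArea(c)>200:
        f=cv2.fitEllipse(c); print(n,f,onz(w,*f[0],.036),depth(w,*f[0]))
```

```text
{'time': 20.075, 'tool_pos': [0.492, 0.0406, 0.1421], 'ee_rot': [3.1412, 0.0002, -0.0678], 'wrist_force': [-0.4272, -0.1902, -0.2872], 'width': 0.029, 'finger_force': 29.9999}
cop ((287.40234375, 269.53125), (54.748931884765625, 56.255191802978516), 89.78192138671875) [0.43758525 0.04402015 0.036     ] [0.49345786 0.04024758 0.15948199]
brass ((210.66481018066406, 413.7982482910156), (10.425296783447266, 628.4327392578125), 90.07809448242188) [0.2826891  0.13361399 0.036     ] [0.50889139 0.05533002 0.26334414]
brass ((354.86370849609375, 357.2153015136719), (15.187255859375, 69.05390930175781), 175.4866180419922) [ 0.34050709 -0.01545131  0.036     ] [0.51533562 0.02375961 0.2566099 ]
brass ((219.74461364746094, 356.9501953125), (15.4354887008667, 69.31707763671875), 4.521122455596924) [0.34979128 0.11622464 0.036     ] [0.51724259 0.0537715  0.2563418 ]
brass ((284.1869812011719, 178.82797241210938), (26.08841323852539, 26.245136260986328), 169.2122039794922) [0.52045018 0.04110329 0.036     ] [0.52069441 0.04107268 0.03750524]
```

View pics/wrist3.png

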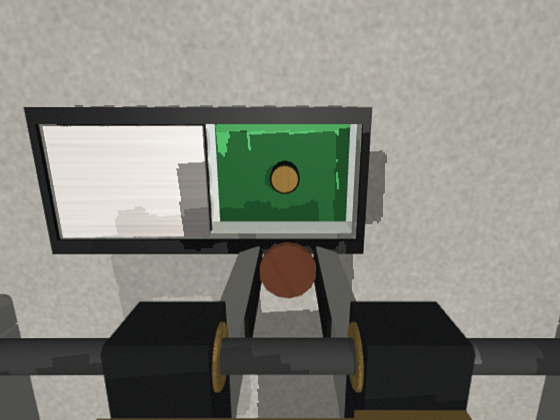

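Shutter spans the left half against its rim; post brass face at (284,179), held copper token level at (287,270). Move over the post and go down.

{"name": "drive_tool", "arguments": {
  "commands": [
    [0.35,-0.045,0,0,0,0],
    [0.34,-0.04,0,0,0,0],
    [0,0,0.5,0,0,0],
    [0,0,0.6,0,0,0],
    [0,0,0.6,0,0,0],
    [0,0,0.5,0,0,0],
    [0,0,0.4,0,0,0],
    [0,0,0.2,0,0,0],
    [0,0,0,0,0,0],
    [0,0,0,0,0,0],
    [0,0,0,0,0,0]
  ]
}}

```text
time: 21.45
tool_pos: [0.52, 0.0429, 0.0309]
ee_rot: [3.141, -0.001, -0.066]
wrist_force: [0.4, -1.9, -1.9]
width: 0.0289
finger_force: 30.0
```

Run:
```python
from h import *
s=grab('scene','scene4'); w=grab('wrist','wrist4'); obs()
cv2.imwrite('pics/c4.png',np.hstack([cv2.resize(s['image'][165:245,205:315],(480,350)),w['image'][120:420,130:430]]) if 0 else np.hstack([cv2.resize(s['image'][165:245,205:285],(400,400),interpolation=2),cv2.resize(w['image'][100:340,160:400],(400,400))]))
```

```text
{'time': 21.55, 'tool_pos': [0.52, 0.0429, 0.0309], 'ee_rot': [3.141, -0.0012, -0.0662], 'wrist_force': [-0.0703, -1.6556, -0.3095], 'width': 0.0289, 'finger_force': 29.9999}
```

View pics/c4.png

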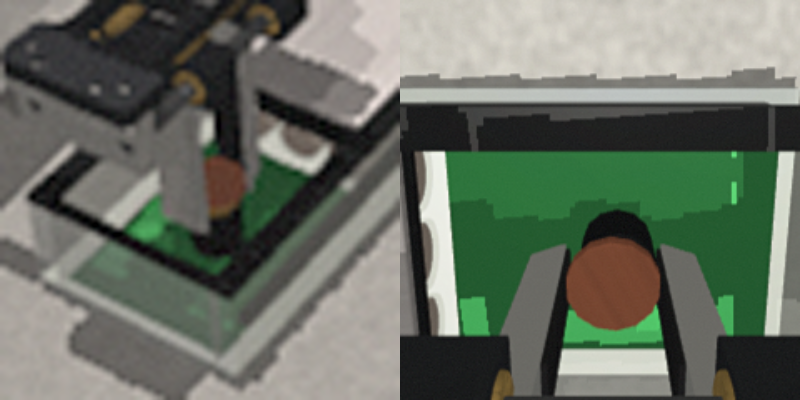

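The token hangs level just above the post. In the wrist crop the token is at x=613 and the post at 617, so I'll shift about 1 mm toward -y, then lower.

{"name": "drive_tool", "arguments": {
  "commands": [
    [0,0.025,0.05,0,0,0],
    [0,0,0.06,0,0,0],
    [0,0,0.02,0,0,0],
    [0,0,0,0,0,0],
    [0,0,0,0,0,0]
  ]
}}

```text
time: 22.18
tool_pos: [0.5196, 0.0423, 0.0251]
ee_rot: [-3.142, -0.0, -0.066]
wrist_force: [-0.3, 0.5, 0.4]
width: 0.0289
finger_force: 30.0
```

{"name": "drive_tool", "arguments": {
  "commands": [
    [0,0,0.015,0,0,0],
    [0,0,0,0,0,0],
    [0,0,0,0,0,0]
  ]
}}

```text
time: 22.55
tool_pos: [0.5196, 0.0422, 0.0245]
ee_rot: [3.142, -0.0, -0.066]
wrist_force: [0.0, 0.3, -1.0]
width: 0.0284
finger_force: 30.0
```

{"name": "drive_tool", "arguments": {
  "commands": [
    [0,0,0.015,0,0,0],
    [0,0,0,0,0,0],
    [0,0,0,0,0,0]
  ]
}}

```text
time: 22.92
tool_pos: [0.5197, 0.0422, 0.0242]
ee_rot: [3.142, -0.0, -0.066]
wrist_force: [-0.4, 0.1, 2.7]
width: 0.0283
finger_force: 30.0
```

Seated on the post, at 2.7 N. Open part way, then lift.

{"name": "drive_tool", "arguments": {
  "commands": [
    [0,0,0,0,0,0],
    [0,0,0,0,0,0],
    [0,0,0,0,0,0],
    [0,0,0,0,0,0],
    [0,0,0,0,0,0]
  ],
  "gripper": 0.5
}}

```text
time: 23.55
tool_pos: [0.5196, 0.0422, 0.0239]
ee_rot: [3.142, 0.0, -0.066]
wrist_force: [-0.7, -0.9, -0.7]
width: 0.0473
finger_force: 0.0
```

{"name": "drive_tool", "arguments": {
  "commands": [
    [0,0,-0.2,0,0,0],
    [0,0,-0.6,0,0,0],
    [0,0,-0.9,0,0,0],
    [0,0,-0.9,0,0,0],
    [-0.6,0,-0.3,0,0,0],
    [-0.3,0,0,0,0,0],
    [0,0,0,0,0,0],
    [0,0,0,0,0,0]
  ]
}}

```text
time: 24.55
tool_pos: [0.4834, 0.0446, 0.1389]
ee_rot: [3.141, 0.001, -0.066]
wrist_force: [-0.3, 0.1, -0.2]
width: 0.0467
finger_force: 0.0
```

Run:
```python
from h import *
w=grab('wrist','wrist5'); s=grab('scene','scene5'); obs()
h=cv2.cvtColor(w['image'],cv2.COLOR_BGR2HSV)
for c in cv2.findContours(cv2.inRange(h,(0,90,40),(14,255,255)),0,2)[0]:
    if cv2.contourArea(c)>200:
        f=cv2.fitEllipse(c); print(f,onz(w,*f[0],.042),depth(w,*f[0]))
cv2.imwrite('pics/c5.png',np.hstack([cv2.resize(s['image'][140:240,205:315],(400,364)),cv2.resize(w['image'],(400,364))]))
```

```text
{'time': 24.65, 'tool_pos': [0.4836, 0.0445, 0.139], 'ee_rot': [3.1414, 0.0014, -0.0663], 'wrist_force': [-0.6758, -0.5564, 1.1578], 'width': 0.047, 'finger_force': 0.0}
((287.36285400390625, 169.85580444335938), (34.929317474365234, 35.6674690246582), 17.817424774169922) [0.52043346 0.04186022 0.042     ] [0.52056497 0.04185123 0.04295643]
```

View pics/c5.png

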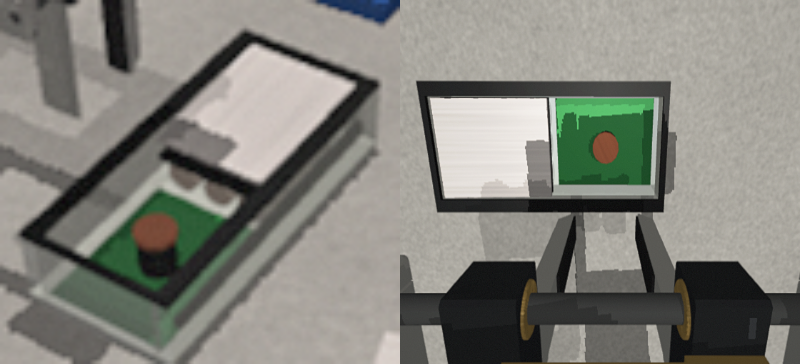

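Token lies flat on the post at (0.5204,0.0419), within 1 mm of the measured seat; the shutter is open against its stop and the robot is clear. Handing in.

```bash
python3 -c "
from bench import close_job
print(close_job())"
```

```text
the job is handed in; nothing more can be done
None
```

I slid the shutter open to its stop with about 12 N of press at most, set the copper token flat on the sensor post within about 1 mm of centre, and handed the job in at about 25 s with the arm clear; the hand-in returned no verdict.

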